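# Feel a squeegee blade for nicks

### The arm

A 6-joint arm with a two-finger parallel gripper is mounted at the origin on a cart in front of the work surface, level with it; the furniture and walls round the work are solid. World frame = base frame: x ahead of the robot, y to its left, z up, the work surface at z = 0. Lengths are in m, angles in rad, forces in N, time in s.
With the tool pointing down it reaches from about 0.375 to 0.9 m from the base axis. Payload 3.1 kg.
Tool frame: the origin (TCP) lies at the very end of the fingers, on their centre line; the grasp point (between the pads) lies 19 mm behind it; z points along the fingers, y is the line along which they close (so a half turn about z gives the same grasp; the last joint's range is limited). The gripper opens to 85 mm and grips with 20 to 120 N. Pads are 22 mm wide; open, the fingers measure 114 mm over their backs; the gripper's body (76 mm by 85 mm) begins 54 mm behind the grasp point. The pads swing forward as they close: fully open they stand 13 mm farther back than shut.
Start: joints at [-1.339, 0.527, 1.433, -0, 1.181, -0.178], TCP at [0.25, -0.573, 0.231] pointing down, gripper open.
Joint ranges: [-3.08, 3.08], [-0.75, 2.2], [0.22, 2.44], [-1.43, 4.57], [0, 2.65], [-2.85, 2.85]. Speed limits (rad/s): [2.79, 2.79, 3.14, 3.14, 3.14, 3.14].

### API

Orientations are given as a unit quaternion [w, x, y, z].
In Python, from plant import arm gives the robot as it stands.
- The arm moves only by the tool move_arm, never from a script. Its argument "commands" is a list of rows, each an object of numbers: "tx", "ty", "tz": the shift along the tool's x, y, z in cm; "spin": the turn about the tool's z in degrees. A call has exactly 10 rows; each row is the pose to reach, as a shift and turn from the pose commanded when the call began, along the tool's axes at that moment; what a row does not reach only later rows make up. A row lasts 1/10 s, in which the tool goes at most 50 mm and 8.59 degrees, less where a joint would pass 70% of its speed; a pose out of reach is approached as far as the arm can. A call with a gripper value outside its range is refused whole. "hand" is the finger opening in cm, from 0 to 8.54, set as the call begins (left out, the last holds). The fingers move at their own pace and stop on an object; "force" is the grip in N (left out, the last holds). Time passes only in rows, so rows that repeat a pose let the fingers close, or fill a call up. It gives the time, the measured TCP pose, the force and the opening at its end, in the units of the state.
- arm.read_state(): the state, without advancing time (a new reading comes with each control period).
- arm.grab_frame(name): name is "scene" or "top" or "wrist"; returns a dict with "img" (480x640x3 uint8, red, green, blue), "camera_matrix" (3x3 intrinsics, pixels), "k1" (the pictures are not rectified: a ray, as slopes to the right and down, at radius r is drawn at 1 + k1 r^2 times it, then the intrinsics apply), "rvec" (rotation vector, rad) and "tvec" (3), from world to camera coordinates, as OpenCV has them; the wrist camera has in their place "hand_eye" (4x4, takes a point from camera to tool coordinates, whose origin is the TCP and whose axes are the flange's). Camera axes: x right, y down, z forward; pixel columns grow to the right and rows downward; lengths in m; the calibration is good to about 2 mm. A picture is of the moment at which its call begins: read the wrist's pose just before it. There is no depth.
- arm.hand_in(): hands the job in, once; it reports no verdict.
Trained networks look in a picture, given as the dict that the camera call returned (one of the last four; its "shot" number tells which), for a name from the list of things; names that differ only in an ending like _2 or _b are one class to them, and where a whole thing is asked for, a point or a joint stands for the part that bears it (a point fixed in the world has none). Each returns a list of dicts, best first, with "score" (0 to 1); they miss things now and then, are a little off and sometimes report something else, mostly with a low value. They report only what shows in the picture. A call takes as long as a camera call.
- arm.recognise(query, picture): "rect" ([left, top, width, height] in pixels, round what is visible of it).
- arm.cut_out(query, picture): "mask" (480x640 bool, what is visible of it) and "rect" ([left, top, width, height] in pixels, round what is visible of it).
The state is a dict: "time_s": time; "joints": joint angles; "dq": joint speeds; "effort": joint torques, N m; "eef_pos": TCP position; "tool_rot": TCP orientation; "ft_force": force on the tool from outside, world axes, zero at the start; "torque": the same for the moment, N m; "width": opening from 0.0 (shut) to 1.0 (fully open).
Only numpy, scipy, OpenCV 4.12 (cv2) and the standard library are available. Lean on these libraries where they do the work, as an engineer would, in place of code of your own. Each camera call takes 0.05 s, during which the arm holds its last target. There are 200 camera calls.

### The job

Feel the rubber blade of the long squeegee for nicks: it stands blade-up in the sprung rest. Run your closed fingertips along the whole top edge of the blade with a light, unbroken touch, from the end beside the ball-topped post to the end beside the post with the crossbar, then lift clear. Do not grip, lift or tilt the squeegee, do not press hard, and leave the other things on the table where they are.

Things in the scene. Friction and masses are not known exactly. Their poses are not given: they have to be found in the camera images.
- blade_rest: fixed plywood base board of the sprung rest, 100 mm (its x) by 410 mm (its y) by 12 mm; origin at the centre of its underside on the table. A channel on springs stands on it, along its y, walls up to 76 mm above the table, holding the squeegee. Place and yaw vary
- channel (a joint): how far the sprung channel and the squeegee in it are pressed down, m: 0 at rest, bottoms on its stop at 0.016. It starts to yield at about 0.2 to 1.5 N and then takes 0.3 N more per mm
- ball_post: fixed dark wooden post with a ball head (36 mm ball), beside one end of the blade; it is vertical, 96 mm long, origin at its foot on the centre line of the base board, 178 mm from the board's centre and 29 mm beyond the end of the blade; its top is 108 mm above the table. Either end of the board may have it
- bar_post: fixed dark wooden post with a crossbar head, 80 mm across the board by 20 by 24 mm (a T), same dark wood and place as the ball post but at the opposite end; origin at its foot; top 102 mm above the table
- squeegee: the long wooden squeegee (116 x 300 x 35 mm), loose, standing on its handle in the channel with its rubber blade up. Its own x axis points up to the blade, y runs along the blade, z lies across it; origin 58 mm below the blade's edge and 17 mm to one side (own z) of the blade's middle plane
- blade_mid (a point): middle of the blade's top edge, 154 mm above the table at rest; own axes as the squeegee's (x up, y along the blade). The top edge is level, straight, 298 mm long and 10 mm wide
- blade_end_a (a point): one end of the blade's top edge, 149 mm from the middle
- blade_end_b (a point): the other end of the blade's top edge, 149 mm from the middle
- ochre_bottle: ink bottle, 54 mm across, 94 mm tall, standing behind the rest; origin under its centre
- clamp: spring clamp lying on its side, 45x98x23 mm, in front of the rest; origin under its centre
- cap: loose screw cap, 46 mm across, 17 mm high, behind the rest; origin under its centre
- short_squeegee: the shorter wooden squeegee, lying flat on the table, 116x190x35 mm: not the one to check; origin under its centre
- roller: ink roller with handle, lying, 177x110x35 mm; origin under its centre

How it is judged:
On the way, in this order (a step that is already met when the one before it is completed fails the run):
1. the fingertips touch the blade at the end beside the ball-topped post (within about 35 mm of that end) (contact force between the fingers and squeegee above 0.1 N and horizontal distance between the grasp point and ball_post below 0.065 m), for 0.1 s.
2. touching a quarter of the way along (contact force between the fingers and squeegee above 0.1 N and horizontal distance between the grasp point and ball_post between 0.085 and 0.12 m), for 0.1 s.
3. touching at the middle (contact force between the fingers and squeegee above 0.1 N and horizontal distance between the grasp point and ball_post between 0.16 and 0.196 m), for 0.1 s.
4. touching three quarters of the way along (contact force between the fingers and squeegee above 0.1 N and horizontal distance between the grasp point and ball_post between 0.236 and 0.271 m), for 0.1 s.
5. touching at the end beside the post with the crossbar (within about 35 mm of that end) (contact force between the fingers and squeegee above 0.1 N and horizontal distance between the grasp point and bar_post below 0.065 m), for 0.1 s.
At the end, for the whole second after the job is handed in: the whole edge has been traced in order; the squeegee stands upright (within 0.12 rad), at rest, in its channel (within 10 mm of its place), and the channel has sprung back up to within 1.5 mm (value of joint channel below 0.0015 m and angle between squeegee's own x axis and vertical below 0.12 rad and horizontal distance between blade_mid and blade_rest below 0.01 m and height (world z) of blade_mid between 0.148 and 0.16 m and linear speed of squeegee below 0.02 m/s); the robot touches nothing.
It fails at once if the fingertips leave the blade during the trace (just over its middle 200 mm, within about 10 mm of its edge, with no touch and the rest unpressed) ((y of the grasp point in the frame of blade_mid between -0.1 and 0.1 m and z of the grasp point in the frame of blade_mid between -0.03 and 0.03 m) and x of the grasp point in the frame of blade_mid between 0.005 and 0.029 m and contact force between the fingers and squeegee below 0.02 N and value of joint channel below 0.0003 m).
It fails at once if the fingers straddle the blade as if to grip it (tips more than about 15 mm below its edge) ((y of the grasp point in the frame of blade_mid between -0.1 and 0.1 m and z of the grasp point in the frame of blade_mid between -0.03 and 0.03 m) and x of the grasp point in the frame of blade_mid below 0.003 m).
It fails at once if the squeegee is lifted more than 8 mm or tilted more than 0.2 rad (height (world z) of blade_mid above 0.162 m or angle between squeegee's own x axis and vertical above 0.2 rad).
It fails at once if the blade is pressed hard (over 10 N, or the rest pushed down to its stop) (contact force between the fingers and squeegee above 10 N or value of joint channel above 0.0155 m).
It fails at once if another thing on the table is moved more than 30 mm (distance of any of ochre_bottle, clamp, cap, short_squeegee, roller from where it was at the start of the episode above 0.03 m).
It also fails if it takes over 42 s, if anything falls off the work surface, if the arm or the gripper's body presses on something with over 40 N, if the wrist force passes 120 N, or if a joint passes its speed limit or range.

## Working session

There is one attempt and no reset: what is moved stays moved. The work goes in short steps, Python scripts to look and compute and a tool call to move; the robot and the scene stay as the last step left them, time stands still between calls to the robot, and variables do not carry over. Pictures are saved under pics/ and viewed, on a budget of 10 in all, crops included, one or two more only if the job needs it, and the job is handed in when it is done.

Besides the shell and the picture viewer there is one more tool, called after "Request:" by a JSON object that holds its "op" and its "data", one argument or row to a line. move_arm: Moves the arm, as the interface text tells. Its arguments: {"type":"object","properties":{"commands":{"type":"array"},"hand":{"type":"number"},"force":{"type":"number"}},"required":["commands"]}

```bash
mkdir -p pics; cat > h.py <<'E'
import numpy as np, cv2
from plant import arm
def ray(f,uv):
    K=f["camera_matrix"];K=np.array(K);d=np.array([(uv[0]-K[0,2])/K[0,0],(uv[1]-K[1,2])/K[1,1]])
    u=d.copy()
    for _ in range(20): u=d/(1+f["k1"]*(u@u))
    R=cv2.Rodrigues(np.array(f["rvec"],float))[0];t=np.array(f["tvec"],float).ravel()
    return -R.T@t, R.T@np.array([u[0],u[1],1.])
def at(f,uv,z):
    c,d=ray(f,uv);return c+d*(z-c[2])/d[2]
def proj(f,P):
    R=cv2.Rodrigues(np.array(f["rvec"],float))[0];p=R@np.array(P,float)+np.array(f["tvec"]).ravel()
    u=p[:2]/p[2];u=u*(1+f["k1"]*(u@u));K=np.array(f["camera_matrix"]);return K[:2,:2]@u+K[:2,2]
def save(f,n): cv2.imwrite("pics/"+n+".png",f["img"][:,:,::-1])
E
python3 - <<'E'
from h import *
np.set_printoptions(precision=3,suppress=True)
s=arm.read_state();print(s["time_s"],s["eef_pos"],s["tool_rot"],s["ft_force"],s["width"])
for n in ["top","scene"]:
    f=arm.grab_frame(n);save(f,n)
    print(n,ray(f,(320,240)))
    for q in ["squeegee","ball_post","bar_post","blade_rest","short_squeegee"]:
        for r in arm.cut_out(q,f)[:2]:
            m=r["mask"];ys,xs=np.nonzero(m);c=(xs.mean(),ys.mean())
            print(q,round(r["score"],2),r["rect"],c,at(f,c,{"squeegee":.15,"ball_post":.09,"bar_post":.1}.get(q,.01)),cv2.minAreaRect(np.c_[xs,ys].astype(np.float32)))
E
```

```text
0.0 [ 0.249 -0.572  0.23 ] [-0.001  0.979  0.204 -0.   ] [0.41  0.112 0.201] 1.0014929738431433
top (array([0.38 , 0.04 , 1.284]), array([ 0.14, -0.01, -0.99]))
squeegee 0.92 [295.9, 240.6, 143.5, 27.4] (np.float64(367.5961612284069), np.float64(254.1197696737044)) [ 0.513 -0.071  0.15 ] ((368.40179443359375, 253.8910369873047), (143.2224578857422, 19.661800384521484), 2.9737308025360107)
squeegee 0.71 [325.5, 199.2, 18.0, 27.0] (np.float64(334.54186046511626), np.float64(212.28604651162792)) [ 0.6   -0.001  0.15 ] ((334.5, 212.0), (24.0, 21.0), 90.0)
ball_post 0.46 [274.9, 246.3, 19.7, 16.5] (np.float64(284.6518218623482), np.float64(250.72064777327935)) [0.523 0.105 0.09 ] ((284.0, 251.0), (18.0, 16.0), 90.0)
bar_post 0.91 [435.2, 238.9, 16.7, 35.8] (np.float64(446.0419426048565), np.float64(259.3156732891832)) [ 0.511 -0.246  0.1  ] ((444.0, 258.5), (37.0, 16.0), 90.0)
blade_rest 0.71 [272.1, 234.9, 180.1, 48.7] (np.float64(355.9769319492503), np.float64(261.5273356401384)) [ 0.511 -0.057  0.01 ] ((361.7753601074219, 258.4767761230469), (176.3584442138672, 44.25758743286133), 2.53
[... 692 characters left out ...]
34.0, 14.0), 90.0)
ball_post 0.7 [289.6, 244.7, 81.6, 39.8] (np.float64(329.0536363636364), np.float64(263.1463636363636)) [0.47 0.02 0.09] ((331.6926574707031, 263.00909423828125), (18.53229331970215, 84.05282592773438), 74.26799011230469)
blade_rest 0.81 [269.8, 244.5, 102.6, 59.7] (np.float64(320.0065159064776), np.float64(274.47221157531624)) [0.515 0.017 0.01 ] ((322.781005859375, 271.8977966308594), (35.19953536987305, 105.94034576416016), 70.01689147949219)
short_squeegee 0.95 [162.3, 284.5, 79.7, 80.7] (np.float64(196.31874105865523), np.float64(321.8486409155937)) [0.515 0.333 0.01 ] ((194.59584045410156, 320.22900390625), (47.021263122558594, 87.84672546386719), 46.041629791259766)
```

View pics/top.png

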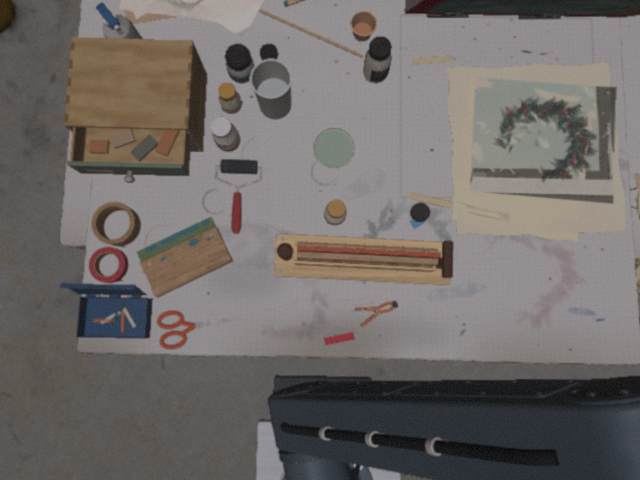

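View pics/scene.png

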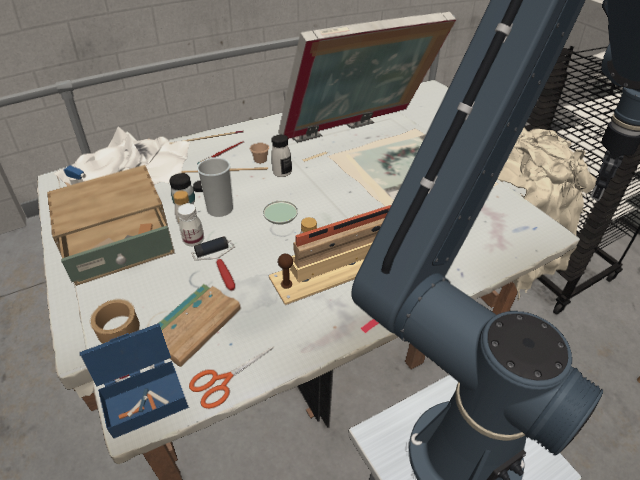

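The top view shows the ball post at about (285,251), on the left (+y). The T post is at (446,259), on the right (−y). The red blade strip runs between them from roughly (297,248) to (440,263). The scene view confirms the ball is on the near-left end. Next I'll fit the blade's edge.

```bash
python3 - <<'E'
from h import *
np.set_printoptions(precision=4,suppress=True)
f=arm.grab_frame("top");im=f["img"].astype(int)
hsv=cv2.cvtColor(f["img"],cv2.COLOR_RGB2HSV)
m=((hsv[...,0]<8)|(hsv[...,0]>172))&(hsv[...,1]>110)&(hsv[...,2]>80)
m[:238]=0;m[275:]=0;m[:,:290]=0;m[:,445:]=0
ys,xs=np.nonzero(m);print(len(xs),xs.min(),xs.max())
P=np.array([at(f,(x,y),.154) for x,y in zip(xs,ys)])
vx,vy,x0,y0=cv2.fitLine(P[:,:2].astype(np.float32),cv2.DIST_HUBER,0,.001,.001).ravel()
if vy>0: vx,vy=-vx,-vy
d=np.array([vx,vy]);s=(P[:,:2]-[x0,y0])@d;n=(P[:,:2]-[x0,y0])@np.array([-vy,vx])
print("dir",d,np.degrees(np.arctan2(-vx,-vy)),"ends",[x0,y0]+d*s.min(),[x0,y0]+d*s.max(),s.max()-s.min(),"across",n.min(),n.max(),n.std())
for uv,z in [((285,251),.09),((448,259),.102)]: print(at(f,uv,z))
c=f["img"][225:295,265:460].copy();c=cv2.resize(c,None,fx=4,fy=4,interpolation=cv2.INTER_CUBIC)
o=m[225:295,265:460].astype(np.uint8)*255
o=cv2.cvtColor(cv2.resize(o,None,fx=4,fy=4,interpolation=0),cv2.COLOR_GRAY2RGB)
cv2.imwrite("pics/crop.png",np.vstack([c,o])[:,:,::-1])
E
```

```text
654 298 439
dir [-0.0304 -0.9995] 1.7395167 ends [0.5226 0.0744] [ 0.5137 -0.2182] 0.2926935677453314 across -0.005161511808761381 0.005350712534137324 0.00280530979862883
[0.5227 0.1043 0.09  ]
[ 0.5116 -0.2494  0.102 ]
```

View pics/crop.png

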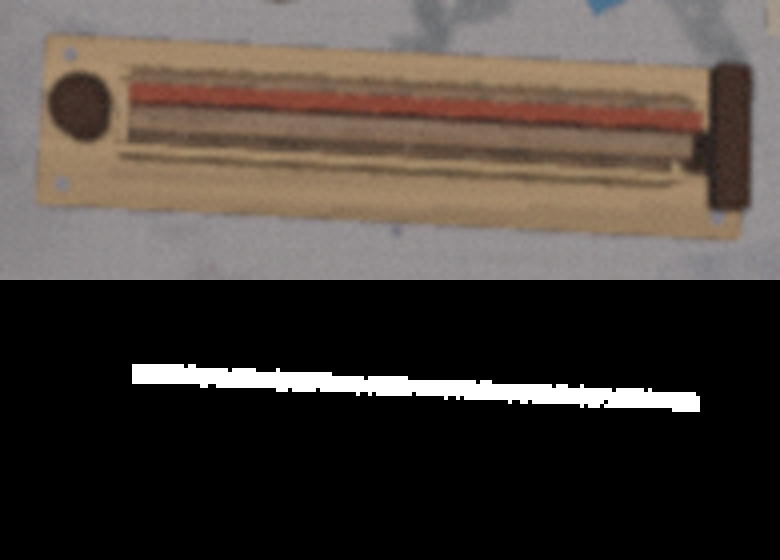

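The blade fit matches the given sizes: about 293 × 10.5 mm and 1.7° yaw. The posts sit where they should relative to it. Now I'll close the fingers and move above the start point, 20 mm in from the ball end at about (0.522, 0.055).

Request:
{"op": "move_arm", "data": {
  "commands": [
    {"tx": 2,"ty": -2,"tz": -1,"spin": 1},
    {"tx": 5,"ty": -4.7,"tz": -2,"spin": 2.5},
    {"tx": 8,"ty": -7.5,"tz": -2,"spin": 4},
    {"tx": 11,"ty": -10.3,"tz": -2,"spin": 5.5},
    {"tx": 14,"ty": -13,"tz": -2,"spin": 7},
    {"tx": 17,"ty": -15.8,"tz": -2,"spin": 8.5},
    {"tx": 20,"ty": -18.6,"tz": -2,"spin": 10},
    {"tx": 23,"ty": -21.4,"tz": -2,"spin": 11.5},
    {"tx": 26,"ty": -24.2,"tz": -2,"spin": 13},
    {"tx": 29,"ty": -27,"tz": -2,"spin": 14.5}
  ],
  "hand": 0,
  "force": 20
}}

```text
time_s: 1.65
eef_pos: [0.4082, -0.2082, 0.2516]
tool_rot: [0.0, 0.997, 0.078, 0.0]
ft_force: [-0.4, -0.9, -0.7]
width: 0.0
```

```bash
cat >> h.py <<'E'
from scipy.spatial.transform import Rotation as Ro
def togo(p,s=None):
    "tool-axis shift (cm) and spin (deg) to world p with tool y along the blade"
    s=s or arm.read_state();w,x,y,z=s["tool_rot"];R=Ro.from_quat([x,y,z,w]).as_matrix()
    a=np.degrees(np.arctan2(R[1,0],R[0,0]))
    print("t",s["time_s"],"pos",np.round(s["eef_pos"],4),"F",np.round(s["ft_force"],2),"w",round(s["width"],3),"x-yaw",round(a,2),"tilt",np.round(R[:,2],4))
    print("togo cm",np.round(R.T@(np.array(p)-s["eef_pos"])*100,2),"spin",round(a+1.74,2))
E
python3 -c "
from h import *
togo([.522,.055,.25])"
```

```text
t 1.65 pos [ 0.4082 -0.2082  0.2516] F [-0.44 -0.89 -0.72] w 0.0 x-yaw 8.95 tilt [ 7.e-04 -5.e-04 -1.e+00]
togo cm [ 15.34 -24.23   0.16] spin 10.69
```

Request:
{"op": "move_arm", "data": {
  "commands": [
    {"tx": 2,"ty": -3.2,"tz": 0,"spin": 1.5},
    {"tx": 4,"ty": -6.4,"tz": 0,"spin": 3},
    {"tx": 6,"ty": -9.5,"tz": 0,"spin": 4.5},
    {"tx": 8,"ty": -12.7,"tz": 0,"spin": 6},
    {"tx": 10,"ty": -15.8,"tz": 0,"spin": 7.5},
    {"tx": 12,"ty": -19,"tz": 0,"spin": 9},
    {"tx": 14,"ty": -22,"tz": 0,"spin": 10},
    {"tx": 15,"ty": -23.7,"tz": 0,"spin": 10.7},
    {"tx": 15.3,"ty": -24.2,"tz": 0,"spin": 10.7},
    {"tx": 15.3,"ty": -24.2,"tz": 0,"spin": 10.7}
  ]
}}

```text
time_s: 2.65
eef_pos: [0.5207, 0.0538, 0.2513]
tool_rot: [0.0, 1.0, -0.014, -0.0]
ft_force: [0.1, -1.1, -0.1]
width: 0.001
```

```bash
python3 - <<'E'
from h import *
togo([.522,.055,.18])
f=arm.grab_frame("wrist");save(f,"w1")
K=np.array(f["camera_matrix"]);print(np.array(f["hand_eye"]).round(3),K.round(1),f["k1"])
s=arm.read_state();w,x,y,z=s["tool_rot"];R=Ro.from_quat([x,y,z,w]).as_matrix();H=np.array(f["hand_eye"])
for P in [(.5226,.0765,.154),(.518,-.072,.154),(.514,-.22,.154),(.522,.055,.154)]:
    c=H[:3,:3].T@(R.T@(np.array(P)-s["eef_pos"])-H[:3,3]);u=c[:2]/c[2];u=u*(1+f["k1"]*(u@u));print(P,K[:2,:2]@u+K[:2,2])
E
```

```text
t 2.65 pos [0.5207 0.0538 0.2513] F [ 0.06 -1.15 -0.1 ] w 0.001 x-yaw -1.55 tilt [-1.e-04 -4.e-04 -1.e+00]
togo cm [ 0.13 -0.13  7.13] spin 0.19
[[ 0.001 -0.958 -0.286  0.073]
 [ 1.     0.001  0.     0.   ]
 [-0.    -0.286  0.958 -0.143]
 [ 0.     0.     0.     1.   ]] [[346.3   0.  319.9]
 [  0.  346.3 244.4]
 [  0.    0.    1. ]] -0.007265286876549731
(0.5226, 0.0765, 0.154) [287.14788322 244.19398086]
(0.518, -0.072, 0.154) [491.79368734 244.8199332 ]
(0.514, -0.22, 0.154) [692.96955739 244.67054434]
(0.522, 0.055, 0.154) [316.84197431 244.19753164]
```

View pics/w1.png

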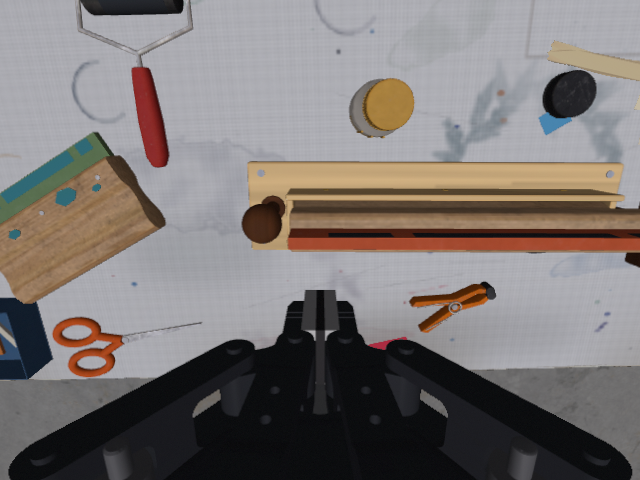

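The wrist view shows the blade's top edge as the red band at rows 237–251, with its left end at column 289. I predicted centre row 244 and end column 287, so they agree. Going down to just above the edge.

Request:
{"op": "move_arm", "data": {
  "commands": [
    {"tx": 0.1,"ty": -0.1,"tz": 1.2,"spin": 0},
    {"tx": 0.1,"ty": -0.1,"tz": 2.5,"spin": 0},
    {"tx": 0.1,"ty": -0.1,"tz": 4,"spin": 0},
    {"tx": 0.1,"ty": -0.1,"tz": 5.5,"spin": 0},
    {"tx": 0.1,"ty": -0.1,"tz": 7,"spin": 0},
    {"tx": 0.1,"ty": -0.1,"tz": 8,"spin": 0},
    {"tx": 0.1,"ty": -0.1,"tz": 8.5,"spin": 0},
    {"tx": 0.1,"ty": -0.1,"tz": 8.7,"spin": 0},
    {"tx": 0.1,"ty": -0.1,"tz": 8.7,"spin": 0},
    {"tx": 0.1,"ty": -0.1,"tz": 8.7,"spin": 0}
  ]
}}

```text
time_s: 3.7
eef_pos: [0.5222, 0.0543, 0.1648]
tool_rot: [0.0, 1.0, -0.015, 0.001]
ft_force: [0.4, -0.7, -0.2]
width: -0.005
```

```bash
python3 -c "
from h import *
togo([.5217,.055,.149])"
```

```text
t 3.7 pos [0.5222 0.0543 0.1648] F [ 0.35 -0.65 -0.19] w -0.005 x-yaw -1.66 tilt [ 1.3e-03 -2.0e-04 -1.0e+00]
togo cm [-0.06 -0.07  1.58] spin 0.08
```

Request:
{"op": "move_arm", "data": {
  "commands": [
    {"tz": 0.3},
    {"tz": 0.6},
    {"tz": 0.8},
    {"tz": 1.0},
    {"tz": 1.15},
    {"tz": 1.3},
    {"tz": 1.4},
    {"tz": 1.5},
    {"tz": 1.6},
    {"tz": 1.6}
  ]
}}

```text
invalid input at $.commands[0]: expected keys tx, ty, tz, spin
```

```bash
python3 -c "
from h import *
togo([.514,-.200,.149])"
```

```text
t 3.7 pos [0.5222 0.0543 0.1648] F [ 0.35 -0.65 -0.19] w -0.005 x-yaw -1.66 tilt [ 1.3e-03 -2.0e-04 -1.0e+00]
togo cm [-0.09 25.44  1.59] spin 0.08
```

Request:
{"op": "move_arm", "data": {
  "commands": [
    {"tx": 0,"ty": 0,"tz": 0.3,"spin": 0},
    {"tx": 0,"ty": 0,"tz": 0.6,"spin": 0},
    {"tx": 0,"ty": 0,"tz": 0.8,"spin": 0},
    {"tx": 0,"ty": 0,"tz": 1.0,"spin": 0},
    {"tx": 0,"ty": 0,"tz": 1.15,"spin": 0},
    {"tx": 0,"ty": 0,"tz": 1.3,"spin": 0},
    {"tx": 0,"ty": 0,"tz": 1.4,"spin": 0},
    {"tx": 0,"ty": 0,"tz": 1.5,"spin": 0},
    {"tx": 0,"ty": 0,"tz": 1.6,"spin": 0},
    {"tx": 0,"ty": 0,"tz": 1.6,"spin": 0}
  ]
}}

```text
time_s: 4.7
eef_pos: [0.5218, 0.0545, 0.1483]
tool_rot: [-0.0, 1.0, -0.015, 0.0]
ft_force: [-0.5, 1.1, 3.6]
width: 0.002
```

```bash
python3 -c "
from h import *
togo([.514,-.200,.149])
f=arm.grab_frame('wrist');save(f,'w2')"
```

```text
t 4.7 pos [0.5218 0.0545 0.1483] F [-0.48  1.09  3.56] w 0.002 x-yaw -1.67 tilt [ 2.e-04  1.e-04 -1.e+00]
togo cm [-0.04 25.46 -0.07] spin 0.07
```

View pics/w2.png

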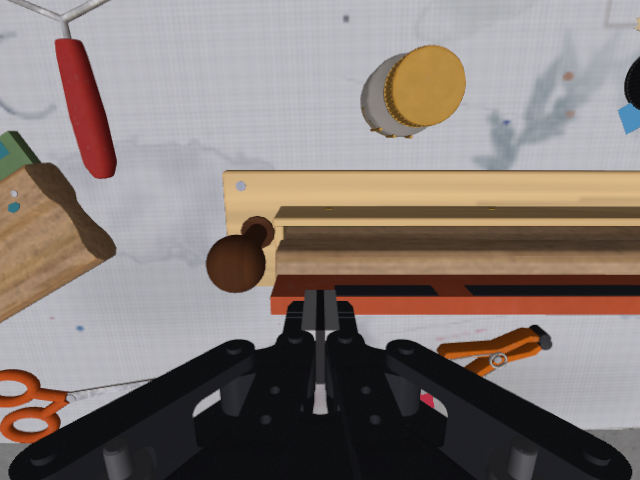

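The fingertips sit on the red blade edge (rows 296–314, blade end at column 272). The reading is about 3.6 N at 5.7 mm down, which fits the spring. Now the trace, at about 8 cm/s.

Request:
{"op": "move_arm", "data": {
  "commands": [
    {"tx": 0,"ty": 0.3,"tz": 0,"spin": 0},
    {"tx": 0,"ty": 0.9,"tz": 0,"spin": 0},
    {"tx": 0,"ty": 1.6,"tz": 0,"spin": 0},
    {"tx": 0,"ty": 2.4,"tz": 0,"spin": 0},
    {"tx": 0,"ty": 3.2,"tz": 0,"spin": 0},
    {"tx": 0,"ty": 4.0,"tz": 0,"spin": 0},
    {"tx": 0,"ty": 4.8,"tz": 0,"spin": 0},
    {"tx": 0,"ty": 5.6,"tz": 0,"spin": 0},
    {"tx": 0,"ty": 6.3,"tz": 0,"spin": 0},
    {"tx": 0,"ty": 6.8,"tz": 0,"spin": 0}
  ]
}}

```text
time_s: 5.75
eef_pos: [0.5197, -0.0143, 0.1483]
tool_rot: [-0.0, 1.0, -0.015, -0.0]
ft_force: [0.4, 1.7, 3.6]
width: 0.002
```

```bash
python3 -c "
from h import *
togo([.514,-.200,.149])"
```

```text
t 5.75 pos [ 0.5197 -0.0143  0.1483] F [0.4  1.71 3.62] w 0.002 x-yaw -1.69 tilt [-1.e-04  0.e+00 -1.e+00]
togo cm [-0.03 18.58 -0.07] spin 0.05
```

Steady contact, with height and line unchanged. Continuing.

Request:
{"op": "move_arm", "data": {
  "commands": [
    {"tx": 0,"ty": 0.5,"tz": 0,"spin": 0},
    {"tx": 0,"ty": 1.3,"tz": 0,"spin": 0},
    {"tx": 0,"ty": 2.2,"tz": 0,"spin": 0},
    {"tx": 0,"ty": 3.2,"tz": 0,"spin": 0},
    {"tx": 0,"ty": 4.2,"tz": 0,"spin": 0},
    {"tx": 0,"ty": 5.2,"tz": 0,"spin": 0},
    {"tx": 0,"ty": 6.2,"tz": 0,"spin": 0},
    {"tx": 0,"ty": 7.2,"tz": 0,"spin": 0},
    {"tx": 0,"ty": 8.2,"tz": 0,"spin": 0},
    {"tx": 0,"ty": 9.0,"tz": 0,"spin": 0}
  ]
}}

```text
time_s: 6.75
eef_pos: [0.5171, -0.1045, 0.1483]
tool_rot: [0.0, 1.0, -0.015, -0.0]
ft_force: [0.3, 2.5, 3.2]
width: 0.001
```

```bash
python3 -c "
from h import *
togo([.514,-.200,.149])"
```

```text
t 6.75 pos [ 0.5171 -0.1045  0.1483] F [0.27 2.48 3.24] w 0.001 x-yaw -1.69 tilt [-0. -0. -1.]
togo cm [-0.03  9.55 -0.07] spin 0.05
```

Request:
{"op": "move_arm", "data": {
  "commands": [
    {"tx": 0,"ty": 0.5,"tz": 0,"spin": 0},
    {"tx": 0,"ty": 1.4,"tz": 0,"spin": 0},
    {"tx": 0,"ty": 2.5,"tz": 0,"spin": 0},
    {"tx": 0,"ty": 3.6,"tz": 0,"spin": 0},
    {"tx": 0,"ty": 4.7,"tz": 0,"spin": 0},
    {"tx": 0,"ty": 5.8,"tz": 0,"spin": 0},
    {"tx": 0,"ty": 7.0,"tz": 0,"spin": 0},
    {"tx": 0,"ty": 8.2,"tz": 0,"spin": 0},
    {"tx": 0,"ty": 9.2,"tz": 0,"spin": 0},
    {"tx": 0,"ty": 9.8,"tz": 0,"spin": 0}
  ]
}}

```text
time_s: 7.75
eef_pos: [0.5144, -0.2028, 0.1483]
tool_rot: [0.0, 1.0, -0.015, 0.0]
ft_force: [-0.5, 2.2, 3.3]
width: 0.002
```

```bash
python3 - <<'E'
from h import *
togo([.514,-.200,.149])
f=arm.grab_frame('wrist');save(f,'w3')
E
```

```text
t 7.75 pos [ 0.5144 -0.2028  0.1483] F [-0.54  2.22  3.31] w 0.002 x-yaw -1.71 tilt [ 2.e-04 -2.e-04 -1.e+00]
togo cm [-0.05 -0.27 -0.07] spin 0.03
```

View pics/w3.png

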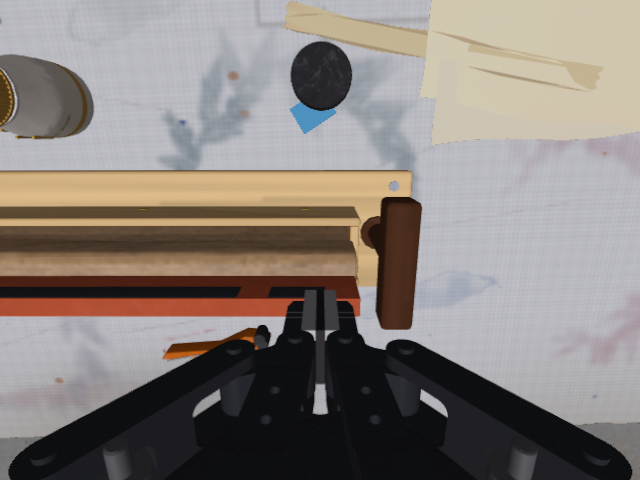

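The tips are still on the edge (blade end at column 360) beside the T post, about 47 mm from it. Lifting clear.

Request:
{"op": "move_arm", "data": {
  "commands": [
    {"tx": 0,"ty": 0,"tz": 0,"spin": 0},
    {"tx": 0,"ty": 0,"tz": -0.2,"spin": 0},
    {"tx": 0,"ty": 0,"tz": -0.4,"spin": 0},
    {"tx": 0,"ty": 0,"tz": -0.7,"spin": 0},
    {"tx": 0,"ty": 0,"tz": -1.1,"spin": 0},
    {"tx": 0,"ty": 0,"tz": -2,"spin": 0},
    {"tx": 0,"ty": 0,"tz": -4,"spin": 0},
    {"tx": 0,"ty": 0,"tz": -7,"spin": 0},
    {"tx": 0,"ty": 0,"tz": -10,"spin": 0},
    {"tx": 0,"ty": 0,"tz": -10,"spin": 0}
  ]
}}

```text
time_s: 8.8
eef_pos: [0.5167, -0.2027, 0.253]
tool_rot: [0.002, 1.0, -0.014, 0.004]
ft_force: [0.5, -0.8, 0.7]
width: 0.002
```

Request:
{"op": "move_arm", "data": {
  "commands": [
    {"tx": -2,"ty": 2,"tz": 0,"spin": 0},
    {"tx": -4,"ty": 5,"tz": 0,"spin": 0},
    {"tx": -6,"ty": 8,"tz": 0,"spin": 0},
    {"tx": -8,"ty": 11,"tz": 0,"spin": 0},
    {"tx": -10,"ty": 14,"tz": 0,"spin": 0},
    {"tx": -12,"ty": 17,"tz": 0,"spin": 0},
    {"tx": -12,"ty": 20,"tz": 0,"spin": 0},
    {"tx": -12,"ty": 22,"tz": 0,"spin": 0},
    {"tx": -12,"ty": 22,"tz": 0,"spin": 0},
    {"tx": -12,"ty": 22,"tz": 0,"spin": 0}
  ]
}}

```text
time_s: 9.8
eef_pos: [0.3876, -0.4168, 0.2475]
tool_rot: [-0.001, 1.0, -0.015, -0.001]
ft_force: [0.9, 0.2, 0.5]
width: -0.002
```

```bash
python3 - <<'E'
from h import *
np.set_printoptions(precision=4,suppress=True)
togo([.5,-.3,.25])
f=arm.grab_frame("top");save(f,"top2")
hsv=cv2.cvtColor(f["img"],cv2.COLOR_RGB2HSV)
m=((hsv[...,0]<8)|(hsv[...,0]>172))&(hsv[...,1]>110)&(hsv[...,2]>80)
m[:238]=0;m[275:]=0;m[:,:290]=0;m[:,445:]=0
ys,xs=np.nonzero(m);print(len(xs),xs.min(),xs.max())
P=np.array([at(f,(x,y),.154) for x,y in zip(xs,ys)]);print(P.mean(0),P[:,1].min(),P[:,1].max())
E
```

```text
t 9.8 pos [ 0.3876 -0.4168  0.2475] F [0.91 0.25 0.54] w -0.002 x-yaw -1.69 tilt [-0.0011  0.0027 -1.    ]
togo cm [ 10.89 -12.01  -0.23] spin 0.05
652 298 439
[ 0.518  -0.0717  0.154 ] -0.21816612220390877 0.07424733028894082
```

View pics/top2.png

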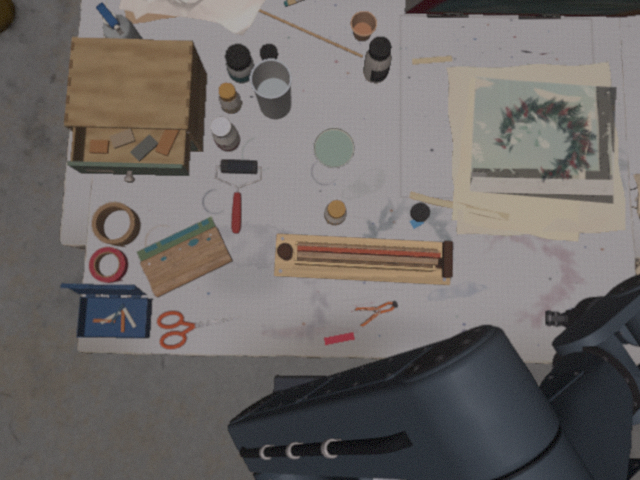

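The blade covers the same pixels as before (columns 298–439), everything else is where it was, and the arm is clear. Handing in.

```bash
python3 -c "
from plant import arm
print(arm.hand_in())"
```

```text
the job is handed in; nothing more can be done
None
```

I ran the closed fingertips along the blade from 21 mm inside the ball-post end to about 16 mm inside the crossbar end. They never left the edge, and then I lifted clear and handed the job in.

- **Contact:** the vertical force read 3.2–3.6 N at each check, with the rest pressed down about 5.7 mm. The sensor has roughly ±1 N of noise. I only read the force between moves, about every 7–10 cm, but the fingertip height stayed at 148.3 mm in all four readings.
- **Coverage:** the two ends count as touched because each stop was within the 35 mm allowed. The last 16–20 mm at each end was only partly covered, by the width of the fingertips.
- **After the lift:** the top camera shows the blade in the same place as before (same pixel columns, centre still at (0.518, -0.072)). The other things on the table look unmoved.
- **Arm:** it was clear at about 9.8 s. The force reading was back near zero, within noise.

One move call was refused because its rows were incomplete; nothing moved, and I resent it in full. No check failed or disagreed. The hand-in gives no verdict, so I can't confirm the result.

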